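# Switch on and tare the bench scale

## Robot

A 7-joint arm with a two-finger parallel gripper is mounted at the origin on the work surface. World frame = base frame: x ahead of the robot, y to its left, z up, the work surface at z = 0. Lengths are in m, angles in rad, forces in N, time in s.
With the tool pointing down it reaches from about 0.425 to 0.95 m from the base axis. Payload 4.7 kg.
Tool frame: the origin (TCP) lies between the finger pads; the fingertips stand 25 mm ahead of it and the grasp point (between the pads) lies 6 mm ahead of it; z points along the fingers, y is the line along which they close (so a half turn about z gives the same grasp; the last joint's range is limited). The gripper opens to 85 mm and grips with 20 to 120 N. Pads are 22 mm wide; open, the fingers measure 114 mm over their backs; the gripper's body (76 mm by 85 mm) begins 54 mm behind the grasp point. The pads swing forward as they close: fully open they stand 13 mm farther back than shut.
Start: joints at [-0.029, 0.469, -0.049, 1.532, 0.024, 1.141, -0.082], TCP at [0.675, 0, 0.256] pointing down, gripper open.
Joint ranges: [-2.59, 2.59], [-0.33, 1.99], [-1.39, 1.29], [0.1, 2.45], [-1.04, 4.18], [0.21, 1.99], [-2.66, 2.66]. Speed limits (rad/s): [2.57, 2.57, 3.14, 3.14, 3.14, 3.14, 3.14].

## Interface

Orientations are given as a 3x3 rotation matrix whose columns are the frame's x, y, z axes.
In Python, from rig import * gives the robot as it stands. Calls block until the motion is done:
- movep(position, orientation): joint-space move of the TCP to a pose.
- move_l(position, attitude=None, feed=0.15, until_force=None): straight line of the TCP; attitude=None keeps the orientation; feed is the mean speed in m/s. With until_force (N) it stops when the force on the tool has changed by that much, and returns True; else False.
- move_joints(angles): joint-space move.
- command_gripper(opening, newtons=None): finger opening in m; newtons is the grip in N (None keeps the last); returns when the fingers have stopped.
- sleep(seconds).
- inverse_kinematics(position, orientation): joint angles nearest the present ones, or None.
- sense(): the state.
- camera(name): name is "scene" or "side" or "wrist"; returns (picture, depth): 400x640x3 uint8, red, green, blue; 400x640 float32, m along the optical axis (not along the pixel's ray), 0 where there is no reading.
- camera_params(name): a dict with "K" (3x3 intrinsics, pixels), "dist" ([k1, k2, p1, p2, k3] as OpenCV has them; the pictures are not rectified), "position" and "rotation" of the camera in the world; the wrist camera has in their place "tool_from_camera" (4x4, takes a point from camera to tool coordinates, whose origin is the TCP and whose axes are the flange's). Camera axes: x right, y down, z forward; pixel columns grow to the right and rows downward; lengths in m; the calibration is good to about 2 mm. A picture is of the moment at which its call begins: read the wrist's pose just before it. camera_params takes no time and is no camera call.
A pose or a line that the arm cannot do raises Unreachable and nothing moves.
- finish_job(): hands the job in; it is judged then, once.
The state is a dict: "time_s": time; "joint_pos": joint angles; "qd": joint speeds; "joint_efforts": joint torques, N m; "position": TCP position; "tcp_rot": TCP orientation; "wrist_force": force on the tool from outside, world axes, zero at the start; "ft_torque": the same for the moment, N m; "finger_gap": finger opening in m; "gripper_force": force on a finger pad.
Only numpy, scipy, OpenCV 4.12 (cv2) and the standard library are available. Lean on these libraries where they do the work, as an engineer would, in place of code of your own. Each camera call takes 0.05 s, during which the arm holds its last target. There are 200 camera calls.

## Task

The mixing cup is already on the scale: press the round key (power) right down with the fingertips and let it come up, then press the long bar-shaped key (tare) right down in the same way, and lift the hand well clear of the scale. Press gently, leave the two square keys alone, and do not shift the cup on the pan or anything else on the worktop.

Things in the scene. Friction and masses are not known exactly. Their poses are not given: they have to be found in the camera images.
- scale: off-white bench scale, 300 (x) by 270 mm (y), fixed. Origin: centre of its footprint; z up, x from key side to rear, y along the key row. Front deck 40 mm high, x = -150 to -70 mm, with four white keys at x = -112 mm, y = -81, -27, 27, 81 mm (which is where varies). Behind it the housing is 62 mm high; steel pan 175 by 200 mm, top at 80 mm, centre x = 55 mm
- round_key_top (a point): centre of the top face of the ROUND key (power), a disc 24 mm in diameter; white plastic, its top is 51 mm above the worktop (10 mm proud of the key panel) when up; axes as the scale's, z up. It moves down with the key
- round_key (a joint): travel of that key in m: 0 when up, 0.005 when fully down. A spring returns it: it starts to move at 1.5 N and is fully down at 4 N, where it meets a hard stop
- bar_key_top (a point): centre of the top face of the BAR key (tare), an oblong 44 mm long along the row and 20 mm across it; white plastic, its top is 51 mm above the worktop (10 mm proud of the key panel) when up; axes as the scale's, z up. It moves down with the key
- bar_key (a joint): travel of that key in m: 0 when up, 0.005 when fully down. A spring returns it: it starts to move at 1.5 N and is fully down at 4 N, where it meets a hard stop
- square_a_key_top (a point): centre of the top face of the first of the two SQUARE keys, 22 by 22 mm, to be left alone; white plastic, its top is 51 mm above the worktop (10 mm proud of the key panel) when up; axes as the scale's, z up. It moves down with the key
- square_a_key (a joint): travel of that key in m: 0 when up, 0.005 when fully down. A spring returns it: it starts to move at 1.5 N and is fully down at 4 N, where it meets a hard stop
- square_b_key_top (a point): centre of the top face of the second of the two SQUARE keys, 22 by 22 mm, to be left alone; white plastic, its top is 51 mm above the worktop (10 mm proud of the key panel) when up; axes as the scale's, z up. It moves down with the key
- square_b_key (a joint): travel of that key in m: 0 when up, 0.005 when fully down. A spring returns it: it starts to move at 1.5 N and is fully down at 4 N, where it meets a hard stop
- pan_cup: bystander on the scale's pan, not to be shifted: white plastic mixing cup, 72 mm across the rim, 90 mm tall, with a flat wooden stirring stick that stands in it to about 145 mm; origin at the centre of its underside, z up
- side_cup: bystander on the worktop, to the left of the keys: white plastic mixing cup, 72 mm across the rim, 90 mm tall, with a flat wooden stirring stick that stands in it to about 145 mm; origin at the centre of its underside, z up
- tape_roll: bystander: yellow roll of tape lying flat, 90 mm across, 25 mm high; origin at the centre of its underside
- tin: bystander: closed resin tin, 86 mm across, 117 mm tall, to the right of the scale; origin at the centre of its underside
- hardener: bystander: small hardener bottle, 32 mm across, 70 mm tall, on the worktop to the right of the keys; origin at the centre of its underside
- stone_sample: bystander: polished stone sample, 80 by 80 by 20 mm, lying beyond the hardener bottle; origin at the centre of its underside
- spatula: bystander: spatula 180 mm long lying on the worktop along the front edge of the scale; origin near its middle, on the worktop

How it is judged:
By the outcome, as a careful person would: the job done as asked, in the order asked, and still so for the second after the job is handed in, with the robot touching nothing.
It also fails if it takes over 42 s, if anything falls off the work surface, if the arm or the gripper's body presses on something with over 40 N, if the wrist force passes 120 N, or if a joint passes its speed limit or range.

## Working session

There is one attempt and no reset: what is moved stays moved. The work goes in short steps, each a Python script; the robot and the scene stay as the last script left them, time stands still between calls to the robot, and variables do not carry over. Pictures are saved under pics/ and viewed, at most 10 in all, crops included, and the job is handed in when it is done.

```bash
mkdir -p pics; python3 - <<'E'
from rig import *
import cv2,numpy as np
s=sense();print(s['time_s'],s['position'],s['tcp_rot'],s['finger_gap'],s['wrist_force'])
for n in("scene","wrist"):
    p,d=camera(n);cv2.imwrite(f'pics/{n}0.png',p[:,:,::-1]);np.savez(f'{n}0.npz',p=p,d=d)
    print(n,camera_params(n))
E
```

```text
0.0 [ 6.74463801e-01 -2.07242119e-05  2.55227562e-01] [[-2.14569043e-05  9.99998022e-01 -1.98880641e-03]
 [ 9.99999994e-01  2.12460631e-05 -1.06035015e-04]
 [-1.05992551e-04 -1.98880868e-03 -9.99998017e-01]] 0.08516957109746284 [-0.33174655  0.10388554  0.24980491]
scene {'K': array([[391.65408913,   0.        , 328.02867791],
       [  0.        , 391.65408913, 209.08088551],
       [  0.        ,   0.        ,   1.        ]]), 'dist': array([0.0274999, 0.       , 0.       , 0.       , 0.       ]), 'position': array([ 1.03620357, -0.35930548,  0.59021931]), 'rotation': array([[ 0.65204124,  0.47369017, -0.59199649],
       [ 0.75815705, -0.41388422,  0.50388267],
       [-0.00633374, -0.77737859, -0.62900112]])}
wrist {'K': array([[333.80029139,   0.        , 322.15722253],
       [  0.        , 333.80029139, 200.76831502],
       [  0.        ,   0.        ,   1.        ]]), 'dist': array([-0.05037566,  0.        ,  0.        ,  0.        ,  0.        ]), 'tool_from_camera': array([[ 3.44909621e-04, -9.55793587e-01, -2.94038263e-01,
         7.28570745e-02],
       [ 9.99999855e-01,  2.08221937e-04,  4.96168007e-04,
        -2.13470895e-04],
       [-4.13008983e-04, -2.94038391e-01,  9.55793521e-01,
        -1.16766099e-01],
       [ 0.00000000e+00,  0.00000000e+00,  0.00000000e+00,
         1.00000000e+00]])}
```

View pics/scene0.png

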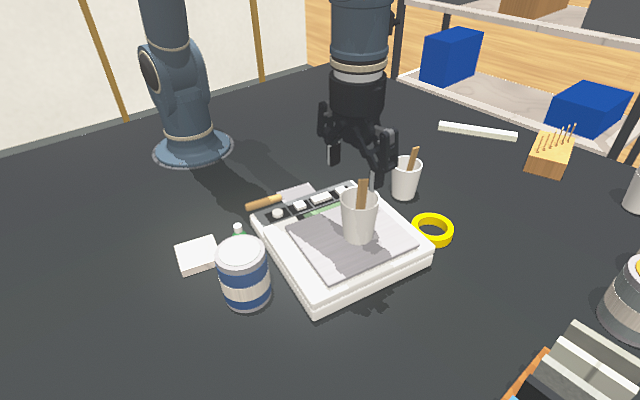

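View pics/wrist0.png

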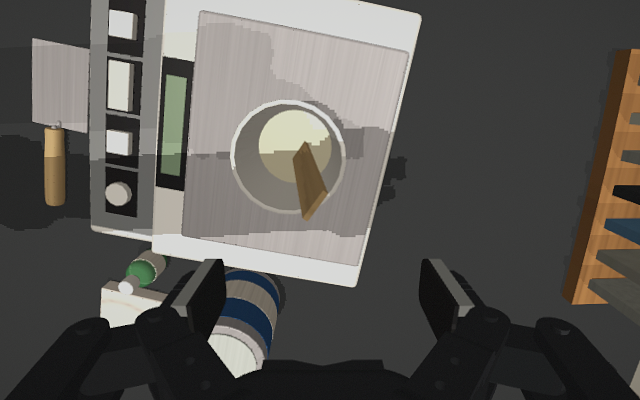

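The wrist view shows the key column at left: round (118,193), square (119,143), bar (120,85), square (123,24). The pan cup's rim centre is at about (288,157). The scene view agrees with this.

```bash
cat > h.py <<'E'
import numpy as np,cv2
def campose(P,s=None):
    if 'position' in P: return P['position'],P['rotation']
    T=P['tool_from_camera'];R=np.array(s['tcp_rot'])
    return R@T[:3,3]+s['position'],R@T[:3,:3]
def cast(uv,z,P,s=None):
    o,R=campose(P,s)
    n=cv2.undistortPoints(np.float64(uv).reshape(-1,1,2),P['K'],P['dist'])[:,0]
    d=np.c_[n,np.ones(len(n))]@R.T
    return o+d*((z-o[2])/d[:,2])[:,None]
def pt(uv,d,P,s=None):
    o,R=campose(P,s)
    n=cv2.undistortPoints(np.float64(uv).reshape(-1,1,2),P['K'],P['dist'])[:,0]
    return o+(np.c_[n,np.ones(len(n))]*np.ravel(d)[:,None])@R.T
E
python3 - <<'E'
from rig import *
from h import *
s=sense();P=camera_params('wrist');f=np.load('wrist0.npz');p,d=f['p'],f['d']
v,u=np.mgrid[0:400,0:640]
X=pt(np.c_[u.ravel(),v.ravel()],d,P,s).reshape(400,640,3)
m=((abs(X[...,2]-.051)<.004)&(d>0)&(u>95)&(u<150)&(v<230)&(p.min(2)>100)).astype(np.uint8)
n,l,st,c=cv2.connectedComponentsWithStats(m)
for i in range(1,n):
    if st[i,4]>60: 
        q=X[l==i]; print(st[i],cast([c[i]],.051,P,s)[0].round(4),q.mean(0).round(4),np.ptp(q,0).round(4))
print('cuprim',cast([[288,157],[232,157],[345,157],[288,101],[288,213]],.17,P,s).round(3))
print('scale corners',cast([[421,15],[356,287],[153,254]],.062,P,s).round(3),cast([[90,228]],.04,P,s))
E
```

```text
[109   9  25  30 633] [0.4942 0.1393 0.051 ] [0.4936 0.1395 0.0499] [0.025  0.0252 0.0047]
[ 108   60   22   51 1025] [0.484 0.087 0.051] [0.4834 0.0869 0.0501] [0.027  0.0453 0.0058]
[106 130  23  25 498] [0.4741 0.0341 0.051 ] [0.4735 0.034  0.0501] [0.0249 0.0239 0.0054]
[106 183  23  23 390] [ 0.4642 -0.0188  0.051 ] [ 0.4636 -0.0191  0.0501] [0.0233 0.0224 0.0057]
cuprim [[0.653 0.039 0.17 ]
 [0.619 0.039 0.17 ]
 [0.688 0.039 0.17 ]
 [0.654 0.072 0.17 ]
 [0.652 0.002 0.17 ]]
scale corners [[ 0.758  0.142  0.062]
 [ 0.71  -0.118  0.062]
 [ 0.498 -0.081  0.062]] [[ 0.41915315 -0.06077157  0.04      ]]
```

```bash
python3 - <<'E'
from rig import *
from h import *
P=camera_params('scene')
print('cup rim',cast([[392,157],[421,158],[407,156]],.09,P).round(3),'base',cast([[404,198]],0,P).round(3),'stick',cast([[416,148]],.145,P).round(3))
R=np.array([[.186,.9825,0],[.9825,-.186,0],[0,0,-1]])
U,_,V=np.linalg.svd(R);R=U@V
for q in([.464,-.019],[.484,.087]):
  for z in(.13,.068):print(inverse_kinematics([*q,z],R))
command_gripper(0.0,20)
s=sense();print(s['time_s'],s['finger_gap'])
E
```

```text
cup rim [[0.515 0.289 0.09 ]
 [0.564 0.338 0.09 ]
 [0.536 0.319 0.09 ]] base [[0.571 0.284 0.   ]] stick [[0.582 0.286 0.145]]
[-0.02243322  0.2965783  -0.03247885  2.1436315   0.01470435  0.70158357
 -0.25182565]
[-0.02425843  0.40587419 -0.03117896  2.18488292  0.02350649  0.55113512
 -0.26003147]
[-0.20991841  0.33544468 -0.06480609  2.08295129  0.0321861   0.72410642
 -0.48233452]
[-0.21789673  0.43834604 -0.0564899   2.12300368  0.04365569  0.5812935
 -0.49264673]
0.8667 6.551560152913993e-05
```

```bash
python3 - <<'E'
from rig import *
from h import *
s=sense()
R=np.array([[.186,.9825,0],[.9825,-.186,0],[0,0,-1]])
U,_,V=np.linalg.svd(R);R=U@V
move_l([.66,-.004,.29]);move_l([.464,-.019,.27],R,feed=.2);move_l([.464,-.019,.14],feed=.15)
s=sense();P=camera_params('wrist');p,d=camera('wrist');cv2.imwrite('pics/w1.png',p[:,:,::-1])
print(s['time_s'],s['position'],s['wrist_force'])
v,u=np.mgrid[0:400,0:640]
X=pt(np.c_[u.ravel(),v.ravel()],d,P,s).reshape(400,640,3)
m=((abs(X[...,2]-.051)<.004)&(d>0)&(p.min(2)>100)).astype(np.uint8)
n,l,st,c=cv2.connectedComponentsWithStats(m)
for i in range(1,n):
    if st[i,4]>200: 
        q=X[l==i]; print(st[i],cast([c[i]],.051,P,s)[0].round(4),q.mean(0).round(4),np.ptp(q,0).round(4))
print(cv2.projectPoints(np.array([[0,0,.025]]),*(lambda T:(cv2.Rodrigues(T[:3,:3])[0],T[:3,3]))(np.linalg.inv(P['tool_from_camera'])),P['K'],P['dist'])[0])
E
```

```text
3.425 [ 0.46472594 -0.01897305  0.14057954] [-0.07674803  0.65463323  1.02817385]
[ 301    0   35   78 2673] [0.4826 0.0858 0.051 ] [0.4826 0.0858 0.05  ] [0.0262 0.0438 0.0053]
[387   0   9 122 214] [0.5216 0.0657 0.051 ] [0.5213 0.0652 0.0522] [0.0126 0.0644 0.0078]
[ 301  114   36   36 1277] [0.4728 0.0341 0.051 ] [0.4728 0.0339 0.0501] [0.0249 0.0246 0.0049]
[301 197  36  35 963] [ 0.463  -0.0182  0.051 ] [ 0.4629 -0.0185  0.0502] [0.0234 0.0233 0.005 ]
[[[321.67419644 260.14658938]]]
```

View pics/w1.png

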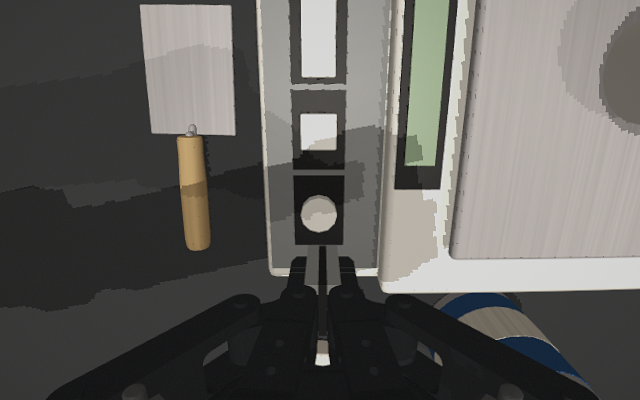

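The wrist view shows the closed fingertips lined up with the round key at (319,214), with nothing else in the way. I'll press the round key next.

```bash
cat > press.py <<'E'
from rig import *
import numpy as np
def press(x,y):
    move_l([x,y,.14],feed=.15);move_l([x,y,.086],feed=.1);sleep(.3)
    f0=np.array(sense()['wrist_force'])
    r=move_l([x,y,.064],feed=.012,until_force=6.5)
    s=sense();print('hit',r,s['position'],np.array(s['wrist_force'])-f0)
    sleep(.4);s=sense();print('hold',s['position'],np.array(s['wrist_force'])-f0)
    move_l([x,y,.09],feed=.04);move_l([x,y,.14],feed=.12)
    s=sense();print(s['time_s'],np.array(s['wrist_force'])-f0)
E
python3 - <<'E'
from press import *
press(.463,-.0185)
E
```

```text
hit True [ 0.46301209 -0.01849949  0.07104139] [-0.27332626  0.03550129  6.41636304]
hold [ 0.46299038 -0.01847482  0.0710547 ] [-0.03105354 -0.90258998  5.72918459]
7.525 [-1.19035954 -0.45982678  0.26011223]
```

The fingertips reached z = 46 mm at 5.7–6.4 N, so the round key bottomed out. Next is the bar key.

```bash
python3 - <<'E'
from press import *
import cv2
press(.4828,.0870)
move_l([.4828,.087,.27],feed=.2)
s=sense();print(s['time_s'],s['position'])
sleep(.2)
for n in('scene','wrist'):cv2.imwrite(f'pics/{n}2.png',camera(n)[0][:,:,::-1])
E
python3 -c "
import cv2,numpy as np
a=cv2.imread('pics/scene2.png');b=cv2.imread('pics/wrist2.png')
cv2.imwrite('pics/both2.png',cv2.resize(np.vstack([a,b])[:, :],(480,600)))"
```

```text
hit True [0.48280506 0.08700791 0.07106636] [-0.05566241 -0.3680929   5.84700546]
hold [0.48282335 0.08699874 0.07106936] [-1.15931998 -1.20520799  5.42227465]
12.1917 [ 0.53720796  0.48457838 -0.97545912]
12.9917 [0.48192824 0.08674229 0.26851861]
```

View pics/both2.png

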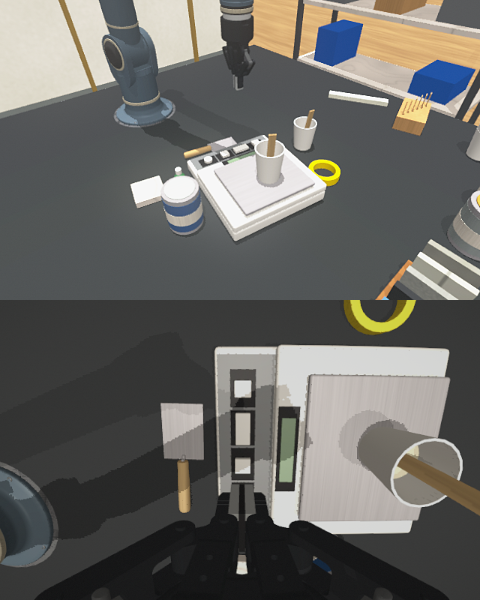

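Both views show the hand well clear of the scale, the keys up, and the cups and other items still where they were.

```bash
python3 -c "
from rig import *
print(finish_job())"
```

```text
the job is handed in; nothing more can be done
None
```

I pressed the round key and then the bar key right down (about 6 N each) and let both come back up; the hand is well clear, the final pictures show nothing else moved, and the job is handed in at about 13 s.

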